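Clip the drying panels home and slide in the drip tray

TASK

Two of the four framed panels stand out of the drying rack: slide them along their channels, without lifting them out, until they snap through their spring clips and sit fully home like the other two. Then slide the drip tray along the bench, squarely into the bay under the rack and fully home against its stop, keeping it clear of the deck above. Leave the jar, the beaker and the film roll where they are.

Things in the scene. Friction and masses are not known exactly. Their poses are not given: they have to be found in the camera images.
- rack: fixed aluminium drying rack on the bench, 140 mm deep (x), 190 mm wide (y), 111 mm high without panels. Origin: midway between its sides on the bench; x points away from the robot into the rack, y left, z up. Deck 8 mm thick, underside 37 and top 45 mm above the bench, from x = -80 mm (front edge) to +60 mm. Side cheeks carry it
- deck: the rack's deck; same origin and axes as rack. Four channels along x at y = -60, -20, +20, +60 mm, 14 mm wide, walls 18 mm high; behind them a back board (face at x = +52 mm) stops the panels. Push panels near mid height, straight along the channel, on their near end
- clip (a point): the clips: each channel has a pair of steel leaf springs at half panel height, noses at x = +32 mm in the rack's frame. They spread as the panel's leading upright passes and snap shut behind it; pushing through takes 6 to 10 N, then the last 4 mm run free. This point: between the noses of the channel at y = +20 mm, 85 mm above the bench
- bay_stop (a point): the bay under the deck, open to the front, 174 mm wide between the cheeks (y = -87 to +87 mm, beginning at the front edge x = -80 mm). This point: middle of the front face of its stop bar, at x = -10 mm in the rack's frame, 14 mm above the bench
- frame_a: one of 4 identical upright panels, grey frame and thin white pane: 132 mm long (x, into the rack), 12 thick (y), 80 high; 0.12 kg. Origin: centre of its underside. Stands in a channel on the deck. Home: origin at x = -14 mm in the rack's frame, near end flush with the deck's front edge. At the start two (any) are home, two stand out towards the robot by 36 to 50 mm, not yet in their clips
- frame_b: one of 4 identical upright panels, grey frame and thin white pane: 132 mm long (x, into the rack), 12 thick (y), 80 high; 0.12 kg. Origin: centre of its underside. Stands in a channel on the deck. Home: origin at x = -14 mm in the rack's frame, near end flush with the deck's front edge. At the start two (any) are home, two stand out towards the robot by 36 to 50 mm, not yet in their clips
- frame_c: one of 4 identical upright panels, grey frame and thin white pane: 132 mm long (x, into the rack), 12 thick (y), 80 high; 0.12 kg. Origin: centre of its underside. Stands in a channel on the deck. Home: origin at x = -14 mm in the rack's frame, near end flush with the deck's front edge. At the start two (any) are home, two stand out towards the robot by 36 to 50 mm, not yet in their clips
- frame_d: one of 4 identical upright panels, grey frame and thin white pane: 132 mm long (x, into the rack), 12 thick (y), 80 high; 0.12 kg. Origin: centre of its underside. Stands in a channel on the deck. Home: origin at x = -14 mm in the rack's frame, near end flush with the deck's front edge. At the start two (any) are home, two stand out towards the robot by 36 to 50 mm, not yet in their clips
- tray: loose white open drip tray, 130 mm (x) by 146 mm (y), 25 mm high, walls 4 mm, about 0.25 kg. Origin: centre of its underside; x points from its handle to its far wall. Starts in front of the rack, out of line by up to 45 mm and 0.2 rad. Home: far wall against the stop bar, origin at x = -75 mm in the rack's frame; its front 60 mm and the handle then stick out
- tray_handle (a point): middle of the tray's handle, an upright rib at the middle of its near wall: 10 mm thick (y), 32 mm long (x, outside the wall), 45 mm high from the bench. This point is 80 mm towards -x from the tray's origin and 30 mm up. It can be pinched from above or pushed
- caps_jar: clear jar of caps, 78 mm across, 107 mm high, left of the work; bystander, loose, to be left where it stands; origin: centre of its underside
- small_beaker: small glass beaker, 67 by 78 mm, 83 mm high, right of the work; bystander, loose, to be left where it stands; origin: centre of its underside
- film: upright white roll of film, 36 mm across, 104 mm high, left of the rack; bystander, loose, to be left where it stands; origin: centre of its underside
Things that resemble listed ones, but are neither listed nor needed, are in the scene too. Leave any blue look-alike of the frame_c alone.

How it is judged:
By the outcome, as a careful person would: the job done as asked, in the order asked, and still so for the second after the job is handed in, with the robot touching nothing.
It also fails if it takes over 58 s, if anything falls off the work surface, if the arm or the gripper's body presses on something with over 40 N, if the wrist force passes 120 N, or if a joint passes its speed limit or range.

ROBOT

A 6-joint arm with a two-finger parallel gripper is mounted at the origin on a cart in front of the work surface, level with it; the furniture and walls round the work are solid. World frame = base frame: x ahead of the robot, y to its left, z up, the work surface at z = 0. Lengths are in m, angles in rad, forces in N, time in s.
With the tool pointing down it reaches from about 0.275 to 0.85 m from the base axis. Payload 5.2 kg.
Tool frame: the origin (TCP) lies on the centre line of the jaws, within the pads' length; the fingertips stand 19 mm ahead of it and the grasp point (between the pads) is the TCP; z points along the fingers, y is the line along which they close (so a half turn about z gives the same grasp; the last joint's range is limited). The gripper opens to 85 mm and grips with 20 to 120 N. Pads are 22 mm wide; open, the fingers measure 114 mm over their backs; the gripper's body (76 mm by 85 mm) begins 54 mm behind the grasp point. The pads swing forward as they close: fully open they stand 13 mm farther back than shut.
Start: joints at [-1.486, 0.259, 1.535, -0, 1.348, -0.203], TCP at [0.156, -0.527, 0.25] pointing down, gripper open.
Joint ranges: [-3.14, 3.14], [-0.91, 2.08], [0.19, 2.58], [-1.22, 4.36], [0.22, 2.71], [-3.12, 3.12]. Speed limits (rad/s): [2.57, 2.57, 3.14, 3.14, 3.14, 3.14].

INTERFACE

Orientations are given as a rotation vector (axis times angle).
In Python, from workcell import get_state, imaging, ticket gives the robot as it stands.
- The arm moves only by the tool apply_moves, never from a script. Its argument "steps" is a list of rows, each an object with "fingers": the opening, from -1 (shut) to 1 (fully open); "translation": the shift along the world's x, y, z in cm, a list of three; "spin": the turn about the world's z in rad. In form: [{"fingers": fingers, "translation": [x, y, z], "spin": spin}, ...]. A call has 1 to 10 rows; each row is the pose to reach, as a shift and turn from the pose commanded when the call began; what a row does not reach only later rows make up. A row lasts 1/12 s, in which the tool goes at most 41.7 mm and 7.16 degrees, less where a joint would pass 70% of its speed; a pose out of reach is approached as far as the arm can. A call with a gripper value outside its range is refused whole. The fingers move at their own pace and stop on an object; the grip force is fixed at half the most. Time passes only in rows, so rows that repeat a pose let the fingers close. It gives the time, the measured TCP pose, the force, the opening and the grip force at its end, in the units of the state.
- get_state(): the state, without advancing time (a new reading comes with each control period).
- imaging.read_camera(name): name is "scene" or "top" or "wrist"; returns a dict with "color" (400x640x3 uint8, red, green, blue), "z_map" (400x640 float32, m along the optical axis (not along the pixel's ray), 0 where there is no reading), "fovy" (degrees; the focal length in pixels is half the picture's height over the tangent of half this angle, whatever the lens; pixels are square), "cx", "cy" (the principal point, pixels), "T" (4x4, takes a point from camera to world coordinates). Camera axes: x right, y up, looking along -z (the intrinsics and any distortion apply to the point x, -y, -z); pixel columns grow to the right and rows downward; lengths in m; the calibration is good to about 2 mm. The wrist camera is an equidistant fisheye: a pixel r from the principal point sees the ray r / f radians off the axis. A picture is of the moment at which its call begins.
- ticket.hand_in(): hands the job in; it is judged then, once.
The state is a dict: "t": time; "q": joint angles; "joint_vel": joint speeds; "joint_torque": joint torques, N m; "position": TCP position; "tcp_rot": TCP orientation; "wrist_force": force on the tool from outside, world axes, zero at the start; "ft_torque": the same for the moment, N m; "grip_width": opening from 0.0 (shut) to 1.0 (fully open); "grasp_force": force on a finger pad.
Only numpy, scipy, OpenCV 4.12 (cv2) and the standard library are available. Lean on these libraries where they do the work, as an engineer would, in place of code of your own. Each camera call takes 0.05 s, during which the arm holds its last target. There are 200 camera calls.

## Working session

There is one attempt and no reset: what is moved stays moved. The work goes in short steps, Python scripts to look and compute and a tool call to move; the robot and the scene stay as the last step left them, time stands still between calls to the robot, and variables do not carry over. Pictures are saved under pics/ and viewed, at most 10 in all, crops included, and the job is handed in when it is done.

Besides the shell and the picture viewer there is one more tool, called after "Emit:" as name(argument=value, ...) on one line, values as JSON. apply_moves: Moves the arm, as the interface text tells. Its arguments: {"type":"object","properties":{"steps":{"type":"array"}},"required":["steps"]}

```bash
mkdir -p pics
cat > h.py <<'E'
import numpy as np, cv2
from workcell import get_state, imaging, ticket
def shot(name,fn):
    d=imaging.read_camera(name); np.savez('pics/'+fn+'.npz',**d)
    cv2.imwrite('pics/'+fn+'.png',d['color'][:,:,::-1]); return d
def load(fn): return dict(np.load('pics/'+fn+'.npz'))
def pt(d,u,v,z=None):
    f=200/np.tan(np.radians(float(d['fovy']))/2)
    if z is None: z=float(d['z_map'][int(v),int(u)])
    p=np.array([(u-d['cx'])/f*z,-(v-d['cy'])/f*z,-z,1]); return (d['T']@p)[:3]
def cloud(d):
    f=200/np.tan(np.radians(float(d['fovy']))/2); z=d['z_map']
    v,u=np.mgrid[:400,:640]
    p=np.stack([(u-d['cx'])/f*z,-(v-d['cy'])/f*z,-z,np.ones_like(z)],-1)
    P=(p@d['T'].T)[...,:3]; P[z==0]=np.nan; return P
E
python3 - <<'E'
from h import *
for n in('scene','top'):
    d=shot(n,n+'0'); print(d['T'].round(3),d['fovy'])
print(get_state())
E
```

```text
[[-0.582  0.393 -0.712 -0.323]
 [-0.813 -0.254  0.524  0.675]
 [ 0.025  0.884  0.467  0.666]
 [ 0.     0.     0.     1.   ]] 47.092708497071186
[[ 0.012  0.991 -0.134  0.419]
 [-1.     0.011 -0.005  0.022]
 [-0.003  0.134  0.991  1.222]
 [ 0.     0.     0.     1.   ]] 48.179019974012284
{'t': 0.1, 'q': array([-1.48580910e+00,  2.59270239e-01,  1.53601947e+00,  2.84393238e-06,
        1.34797177e+00, -2.02776605e-01]), 'joint_vel': array([-0.00139325, -0.00179495, -0.00294353,  0.0001267 ,  0.00063236,
       -0.00022278]), 'joint_torque': array([ 5.55718707e-04, -4.46972430e+01, -2.91247505e+01, -3.87429654e-04,
        6.33654548e-03,  8.57875136e-06]), 'position': array([ 0.15609113, -0.52691113,  0.24953933]), 'tcp_rot': array([-3.10748166e+00, -4.50220536e-01, -1.58560600e-04]), 'wrist_force': array([-0.11394388, -0.20085662, -0.0231686 ]), 'ft_torque': array([-0.02643187, -0.06792601, -0.01348622]), 'grasp_force': 0.0, 'grip_width': 1.0038824146885525}
```

View pics/scene0.png

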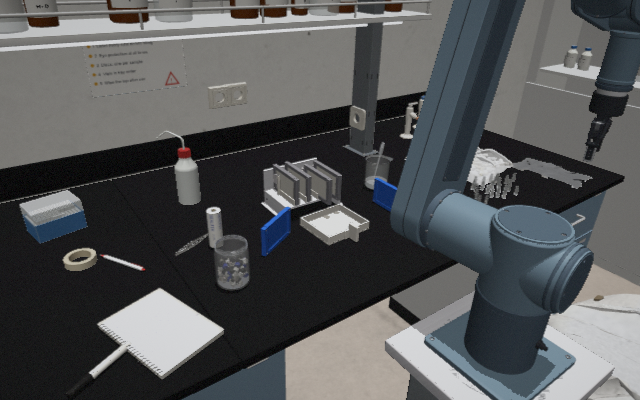

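View pics/top0.png

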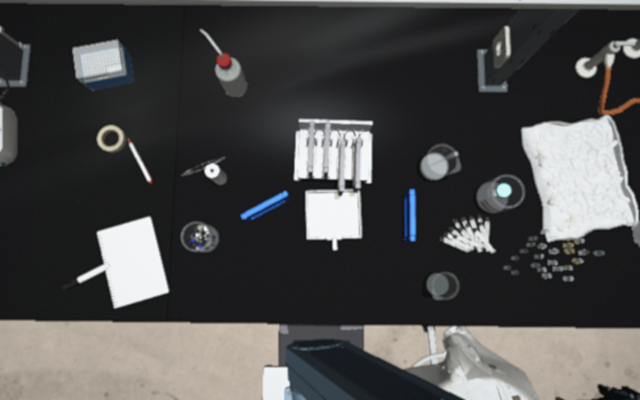

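Scene: rack with four grey panels at top (334,152); the two at columns 343 and 358 stand out towards the robot. White tray is at (333,215) with its handle at (335,243). The blue look-alikes lie at (265,205) and (410,215) and are not to be touched. I'll enlarge the rack to confirm.

Run:
```python
from h import *
d=load('top0'); c=d['color'][105:255,230:430,::-1]
cv2.imwrite('pics/c1.png',cv2.resize(c,None,fx=4,fy=4,interpolation=cv2.INTER_CUBIC))
P=cloud(d)[110:255,285:385].reshape(-1,3)
P=P[np.isfinite(P).all(1)]
def box(m,n):
    q=P[m]; print(n,len(q),q.mean(0).round(3),cv2.minAreaRect((q[:,:2]*1000).astype(np.float32)))
z=P[:,2]
print(np.histogram(z,np.arange(-.01,.15,.005)))
box((z>.115)&(z<.13),'panel tops'); box((z>.037)&(z<.053),'deck')
q=P[(z>.115)&(z<.13)]
im=np.round((q[:,:2]-q[:,:2].min(0))/.002).astype(int)
I=np.zeros(im.max(0)+1,np.uint8); I[im[:,0],im[:,1]]=1; I=cv2.morphologyEx(I,cv2.MORPH_CLOSE,np.ones((5,3)))
n,L=cv2.connectedComponents(I)
for k in range(1,n):
    s=q[L[im[:,0],im[:,1]]==k]
    if len(s)>20: print(len(s),cv2.minAreaRect((s[:,:2]*1000).astype(np.float32)),s.min(0).round(3),s.max(0).round(3))
m=(z>.012)&(z<.03)&(P[:,0]<.53); box(m,'tray')
m=(z>.036)&(P[:,0]<.42); box(m,'handle')
```

```text
(array([ 278, 4239, 4365,  792,   46,   37,  156,  142,    9,   39,  934,
        858,  137,  144,  254,  112,   72,   69,   77,   72,   82,  103,
        102,  163,  128,   33,  535,  441,    7,    0,    0]), array([-0.01 , -0.005,  0.   ,  0.005,  0.01 ,  0.015,  0.02 ,  0.025,
        0.03 ,  0.035,  0.04 ,  0.045,  0.05 ,  0.055,  0.06 ,  0.065,
        0.07 ,  0.075,  0.08 ,  0.085,  0.09 ,  0.095,  0.1  ,  0.105,
        0.11 ,  0.115,  0.12 ,  0.125,  0.13 ,  0.135,  0.14 ,  0.145]))
panel tops 1009 [ 0.691 -0.019  0.125] ((693.5615234375, -17.60797119140625), (131.35601806640625, 184.9521026611328), 89.56520080566406)
deck 1900 [ 0.707 -0.017  0.045] ((630.4529418945312, -1.71038818359375), (205.11192321777344, 328.8595275878906), 79.81977844238281)
252 ((666.19580078125, -37.000308990478516), (12.169251441955566, 130.45045471191406), 88.58949279785156) [ 0.601 -0.043  0.119] [ 0.731 -0.03   0.13 ]
261 ((674.7198486328125, -77.30500793457031), (12.269104957580566, 130.98696899414062), 88.55049133300781) [ 0.609 -0.083  0.115] [ 0.74 -0.07  0.13]
248 ((713.2516479492188, 1.7855429649353027), (11.988785743713379, 130.67660522460938), 88.64673614501953) [ 0.648 -0.005  0.115] [0.779 0.008 0.13 ]
245 ((714.9177856445312, 41.74626159667969), (11.948136329650879, 131.5099334716797), 88.71498107910156) [0.649 0.036 0.118] [0.781 0.048 0.129]
tray 145 [ 0.497 -0.023  0.024] ((493.6259460449219, -19.55591583251953), (145.76144409179688, 71.02031707763672), 89.5110092163086)
handle 0 [nan nan nan] ((0.0, 0.0), (0.0, 0.0), 0.0)<stdin>:7: RuntimeWarning: Mean of empty slice.
  ret = um.true_divide(
```

View pics/c1.png

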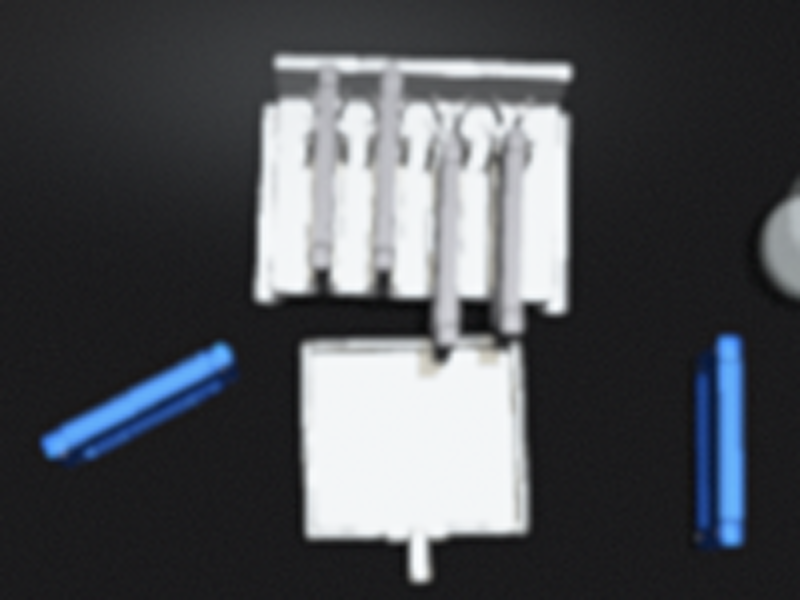

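Confirmed: grey panels c and d (crop columns 445 and 512) stand out by about 46 and 37 mm, and the rack's yaw is about -0.025. The blue ones lie on the bench outside the rack.

Emit:
apply_moves(steps=[{"fingers":-1,"translation":[8,9.8,0],"spin":-0.31},{"fingers":-1,"translation":[8,9.8,0],"spin":-0.31},{"fingers":-1,"translation":[8,9.8,0],"spin":-0.31},{"fingers":-1,"translation":[24,29.5,0],"spin":-0.31},{"fingers":-1,"translation":[24,29.5,0],"spin":-0.31},{"fingers":-1,"translation":[24,29.5,0],"spin":-0.31},{"fingers":-1,"translation":[40,49.1,0],"spin":-0.31},{"fingers":-1,"translation":[40,49.1,0],"spin":-0.31},{"fingers":-1,"translation":[40,49.1,0],"spin":-0.31},{"fingers":-1,"translation":[40,49.1,0],"spin":-0.31}])

```text
t: 0.93
position: [0.4194, -0.203, 0.2502]
tcp_rot: [-3.141, 0.035, 0.0]
wrist_force: [0.9, -1.0, 0.4]
grip_width: 0.001
grasp_force: 0.0
```

Run:
```python
from h import *
d=load('top0'); P=cloud(d); g=d['color'].astype(int).min(2)
# tray rim corner/handle pixels -> plane z
def atz(u,v,h):
    a,b=pt(d,u,v,1.),d['T'][:3,3]; r=a-b; return (b+r*(h-b[2])/r[2]).round(4)
for n,(u,v),h in [('NL',(305,538),.025),('NR',(527,533),.025),('FL',(302,343),.025),('FR',(521,340),.025),('hnear',(420,580),.045)]:
    print(n,atz(230+u/4,105+v/4,h))
m=np.zeros_like(g,bool); m[185:241,300:368]=True
q=P[m&(P[...,2]>.019)&(P[...,2]<.03)]
print(cv2.minAreaRect((q[:,:2]*1000).astype(np.float32)), q.min(0),q.max(0))
```

```text
NL [0.4852 0.0516 0.025 ]
NR [ 0.4903 -0.0966  0.025 ]
FL [0.6172 0.0556 0.025 ]
FR [ 0.6209 -0.0928  0.025 ]
hnear [ 0.4575 -0.0246  0.045 ]
((553.8465576171875, -19.207565307617188), (133.49783325195312, 145.48497009277344), 1.109399676322937) [ 0.48703373 -0.0924989   0.01911905] [0.62118588 0.05429188 0.02999522]
```

Emit:
apply_moves(steps=[{"fingers":-1,"translation":[13.7,16.7,0],"spin":0},{"fingers":-1,"translation":[13.7,16.7,0],"spin":0},{"fingers":-1,"translation":[13.7,16.7,0],"spin":0},{"fingers":-1,"translation":[13.7,16.7,0],"spin":0},{"fingers":-1,"translation":[13.7,16.7,0],"spin":0},{"fingers":-1,"translation":[13.7,16.7,0],"spin":0},{"fingers":-1,"translation":[13.7,16.7,0],"spin":0},{"fingers":-1,"translation":[13.7,16.7,-4],"spin":0},{"fingers":-1,"translation":[13.7,16.7,-7],"spin":0},{"fingers":-1,"translation":[13.7,16.7,-7],"spin":0}])

```text
t: 1.77
position: [0.5509, -0.0382, 0.1743]
tcp_rot: [-3.139, 0.036, 0.019]
wrist_force: [-1.2, -0.3, -0.8]
grip_width: 0.003
grasp_force: 0.0
```

Emit:
apply_moves(steps=[{"fingers":-1,"translation":[0,0,-4],"spin":0},{"fingers":-1,"translation":[0,0.1,-8],"spin":0},{"fingers":-1,"translation":[0,0.1,-8.5],"spin":0},{"fingers":-1,"translation":[0,0.1,-8.5],"spin":0},{"fingers":-1,"translation":[0,0.1,-8.5],"spin":0}])

```text
t: 2.18
position: [0.5565, -0.038, 0.0973]
tcp_rot: [3.141, -0.036, 0.002]
wrist_force: [0.8, 0.4, 1.5]
grip_width: 0.004
grasp_force: 0.0
```

Run:
```python
from h import *
d=shot('wrist','w1');s=get_state();print(s['position'],s['wrist_force'],d['T'].round(3))
```

```text
[ 0.55732569 -0.03804403  0.09807315] [ 0.36486328 -0.16757034  0.11019579] [[-0.023  0.948  0.318  0.638]
 [-1.    -0.022 -0.008 -0.04 ]
 [-0.    -0.318  0.948  0.222]
 [ 0.     0.     0.     1.   ]]
```

View pics/w1.png

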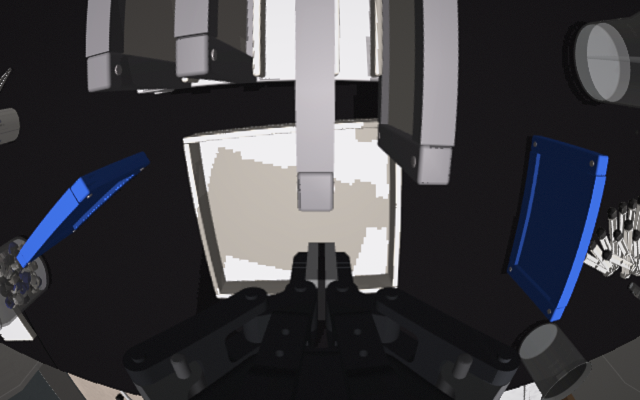

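The wrist view shows the closed fingers at (321,250) nearly in line with panel c's near end at (316,190), 1–2 mm too far right. I'll correct by 2 mm and push.

Emit:
apply_moves(steps=[{"fingers":-1,"translation":[0,0.2,-0.8],"spin":0},{"fingers":-1,"translation":[1,0.2,-0.8],"spin":0},{"fingers":-1,"translation":[2,0.15,-0.8],"spin":0},{"fingers":-1,"translation":[2.7,0.15,-0.8],"spin":0},{"fingers":-1,"translation":[3.4,0.1,-0.8],"spin":0},{"fingers":-1,"translation":[4.1,0.1,-0.8],"spin":0},{"fingers":-1,"translation":[4.8,0.1,-0.8],"spin":0},{"fingers":-1,"translation":[5.5,0.05,-0.8],"spin":0},{"fingers":-1,"translation":[6,0.05,-0.8],"spin":0},{"fingers":-1,"translation":[6,0.05,-0.8],"spin":0}])

```text
t: 3.07
position: [0.6126, -0.0359, 0.0861]
tcp_rot: [-3.14, 0.035, 0.013]
wrist_force: [-9.9, 0.5, 1.1]
grip_width: -0.002
grasp_force: 0.0
```

Emit:
apply_moves(steps=[{"fingers":-1,"translation":[0.4,0,0],"spin":0},{"fingers":-1,"translation":[0.8,0,0],"spin":0},{"fingers":-1,"translation":[1.2,-0.02,0],"spin":0},{"fingers":-1,"translation":[1.6,-0.03,0],"spin":0},{"fingers":-1,"translation":[1.8,-0.04,0],"spin":0},{"fingers":-1,"translation":[1.8,-0.04,0],"spin":0}])

```text
t: 3.57
position: [0.6337, -0.0368, 0.0869]
tcp_rot: [-3.141, 0.035, 0.002]
wrist_force: [-0.1, 0.6, 0.0]
grip_width: -0.003
grasp_force: 0.0
```

Emit:
apply_moves(steps=[{"fingers":-1,"translation":[0.2,0,0],"spin":0},{"fingers":-1,"translation":[0.4,0,0],"spin":0},{"fingers":-1,"translation":[0.4,0,0],"spin":0},{"fingers":-1,"translation":[0.4,0,0],"spin":0}])

```text
t: 3.9
position: [0.6346, -0.0366, 0.0864]
tcp_rot: [-3.141, 0.034, 0.011]
wrist_force: [-9.9, 0.5, 3.0]
grip_width: -0.004
grasp_force: 0.0
```

Emit:
apply_moves(steps=[{"fingers":-1,"translation":[0.2,0,0],"spin":0},{"fingers":-1,"translation":[0.3,0,0],"spin":0},{"fingers":-1,"translation":[0.3,0,0],"spin":0}])

```text
t: 4.15
position: [0.6348, -0.0365, 0.0862]
tcp_rot: [-3.14, 0.034, 0.021]
wrist_force: [-20.7, -0.6, 8.4]
grip_width: 0.002
grasp_force: 0.0
```

Emit:
apply_moves(steps=[{"fingers":-1,"translation":[-3.5,0,0],"spin":0},{"fingers":-1,"translation":[-7,0,0],"spin":0},{"fingers":-1,"translation":[-7,-2,0],"spin":0},{"fingers":-1,"translation":[-7,-3.85,0],"spin":0},{"fingers":-1,"translation":[-7,-3.85,0],"spin":0},{"fingers":-1,"translation":[-7,-3.85,0],"spin":0}])

```text
t: 4.65
position: [0.5716, -0.0764, 0.0879]
tcp_rot: [3.141, -0.038, 0.003]
wrist_force: [1.2, -0.2, -0.1]
grip_width: 0.001
grasp_force: 0.0
```

Run:
```python
from h import *
d=shot('wrist','w2');s=get_state();print(s['position'],s['wrist_force'])
```

```text
[ 0.57146359 -0.07563288  0.08768202] [-0.05780307 -0.04902295 -0.01870461]
```

View pics/w2.png

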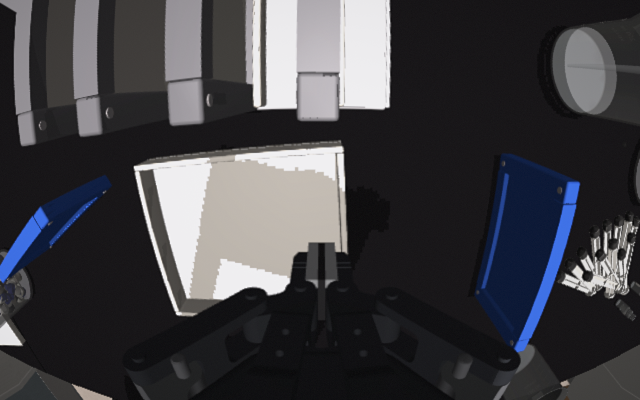

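The wrist view shows panel c flush at (185,120), and panel d's near end at (318,120) also looks nearly flush. I'll measure the panels from above.

```bash
cat >> h.py <<'E'
def panels(d):
    P=cloud(d)[110:255,285:385].reshape(-1,3); P=P[np.isfinite(P).all(1)]; q=P[(P[:,2]>.115)&(P[:,2]<.13)]
    for y in (.0417,.0018,-.0385,-.078):
        s=q[(abs(q[:,1]+.025*(q[:,0]-.714)-y)<.012)&(q[:,0]>.6)]
        print(y,len(s),np.percentile(s,[1,99],axis=0)[:,0].round(4),s[:,1].mean().round(4),s[:,2].mean().round(4))
E
python3 - <<'E'
from h import *
d=shot('top','top1'); panels(load('top0')); panels(d)
c=d['color'][105:255,230:430,::-1]
cv2.imwrite('pics/c2.png',cv2.resize(c,None,fx=4,fy=4,interpolation=cv2.INTER_CUBIC))
E
```

```text
0.0417 245 [0.6496 0.7798] 0.0417 0.1246
0.0018 248 [0.6485 0.7775] 0.0018 0.1246
-0.0385 254 [0.6013 0.7313] -0.0368 0.1246
-0.078 261 [0.6097 0.7392] -0.0769 0.1245
0.0417 252 [0.6492 0.7801] 0.0418 0.1245
0.0018 247 [0.6493 0.7783] 0.0017 0.1246
-0.0385 188 [0.6742 0.779 ] -0.0385 0.1245
-0.078 151 [0.6918 0.7774] -0.078 0.1241
```

View pics/c2.png

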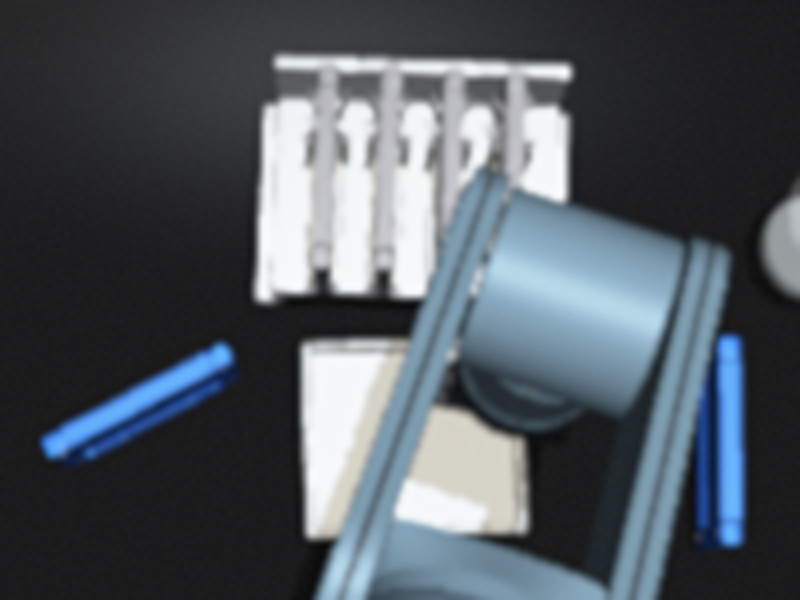

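Panel d was pushed along by the wide gripper linkage. Its far end is at x=0.777, in line with the others, so it looks home. I'll give it a gentle confirming push.

Emit:
apply_moves(steps=[{"fingers":-1,"translation":[2.5,0,0],"spin":0},{"fingers":-1,"translation":[4.5,-0.05,0],"spin":0},{"fingers":-1,"translation":[5.5,-0.1,0],"spin":0},{"fingers":-1,"translation":[6.2,-0.1,0],"spin":0},{"fingers":-1,"translation":[6.6,-0.1,0],"spin":0},{"fingers":-1,"translation":[6.7,-0.1,0],"spin":0},{"fingers":-1,"translation":[6.7,-0.1,0],"spin":0}])

```text
t: 5.33
position: [0.6334, -0.075, 0.0855]
tcp_rot: [-3.14, 0.033, 0.017]
wrist_force: [-9.9, -1.1, 0.4]
grip_width: -0.0
grasp_force: 0.0
```

Emit:
apply_moves(steps=[{"fingers":-1,"translation":[0.2,0,0],"spin":0},{"fingers":-1,"translation":[0.35,0,0],"spin":0},{"fingers":-1,"translation":[0.35,0,0],"spin":0}])

```text
t: 5.58
position: [0.6335, -0.0749, 0.0852]
tcp_rot: [-3.139, 0.033, 0.028]
wrist_force: [-21.1, -1.8, 7.9]
grip_width: 0.005
grasp_force: 0.0
```

Emit:
apply_moves(steps=[{"fingers":-1,"translation":[-4,0,0],"spin":0},{"fingers":-1,"translation":[-8,0,2],"spin":0},{"fingers":0,"translation":[-11,2,5],"spin":0.05},{"fingers":0,"translation":[-14,4,5],"spin":0.05},{"fingers":0,"translation":[-16.7,5.3,5],"spin":0.05},{"fingers":0,"translation":[-16.7,5.3,5],"spin":0.05},{"fingers":0,"translation":[-16.7,5.3,5],"spin":0.05}])

```text
t: 6.17
position: [0.4729, -0.0221, 0.1377]
tcp_rot: [-3.141, -0.046, -0.0]
wrist_force: [-0.1, -0.4, 0.2]
grip_width: 0.502
grasp_force: 0.0
```

Run:
```python
from h import *
d=shot('wrist','w3');s=get_state();print(s['position'],s['wrist_force'],s['tcp_rot'],d['T'].round(3),d['fovy'],d['cx'],d['cy'])
```

```text
[ 0.47450018 -0.02294553  0.13783823] [ 0.27360562 -0.01025014  0.35534128] [3.14080371e+00 4.53871067e-02 2.38216533e-03] [[ 0.029  0.947  0.319  0.555]
 [-1.     0.028  0.008 -0.019]
 [-0.001 -0.32   0.948  0.262]
 [ 0.     0.     0.     1.   ]] 65.70646984690485 321.08176914714727 195.6922550499345
```

View pics/w3.png

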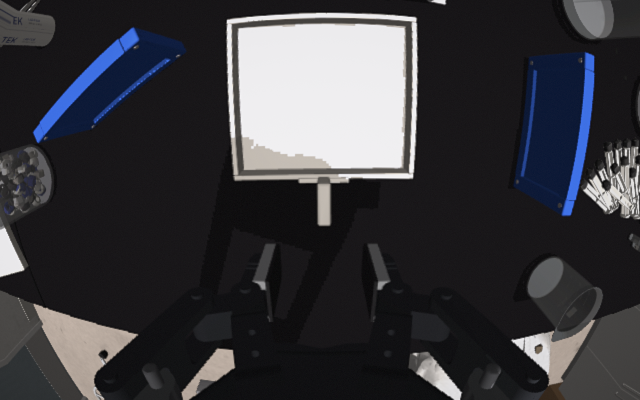

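The handle is at (324,180–224), centred between the open pads and spanning x from about 0.459 to 0.491. The tray sits nearly straight. I'll go down and pinch.

Emit:
apply_moves(steps=[{"fingers":0,"translation":[-0.1,-0.1,-4],"spin":0},{"fingers":0,"translation":[-0.1,-0.1,-8],"spin":0},{"fingers":0,"translation":[-0.1,-0.1,-10.5],"spin":0},{"fingers":0,"translation":[-0.1,-0.1,-10.5],"spin":0},{"fingers":-1,"translation":[-0.1,-0.1,-10.5],"spin":0},{"fingers":-1,"translation":[-0.1,-0.1,-10.5],"spin":0},{"fingers":-1,"translation":[-0.1,-0.1,-10.5],"spin":0},{"fingers":-1,"translation":[-0.1,-0.1,-10.5],"spin":0},{"fingers":-1,"translation":[-0.1,-0.1,-10.5],"spin":0},{"fingers":-1,"translation":[-0.1,-0.1,-10.5],"spin":0}])

```text
t: 7.05
position: [0.4748, -0.0249, 0.0339]
tcp_rot: [3.14, 0.044, 0.006]
wrist_force: [1.3, -0.7, 7.3]
grip_width: 0.111
grasp_force: 59.7
```

Emit:
apply_moves(steps=[{"fingers":-1,"translation":[0,0.2,0.1],"spin":-0.01},{"fingers":-1,"translation":[0.3,0.4,0.1],"spin":-0.02},{"fingers":-1,"translation":[0.6,0.6,0.1],"spin":-0.03},{"fingers":-1,"translation":[0.9,0.8,0.1],"spin":-0.04},{"fingers":-1,"translation":[1.2,1.0,0.1],"spin":-0.052},{"fingers":-1,"translation":[1.5,1.0,0.1],"spin":-0.052},{"fingers":-1,"translation":[1.5,1.0,0.1],"spin":-0.052}])

```text
t: 7.63
position: [0.4862, -0.014, 0.0339]
tcp_rot: [-3.141, 0.038, 0.007]
wrist_force: [-8.5, -1.8, 13.2]
grip_width: 0.106
grasp_force: 61.0
```

Run:
```python
from h import *
d=shot('wrist','w4');s=get_state();print(s['position'],s['wrist_force'],s['tcp_rot'])
f=200/np.tan(np.radians(float(d['fovy']))/2)
v,u=np.mgrid[:400,:640]; a,b=u-d['cx'],v-d['cy']; r=np.hypot(a,b)+1e-9; th=r/f
z=d['z_map']; t=np.tan(th)/r*z
P=np.stack([a*t,-b*t,-z,np.ones_like(z)],-1)@d['T'].T; P=P[...,:3]; P[(z==0)|(th>1.3)]=np.nan
q=P.reshape(-1,3); q=q[np.isfinite(q).all(1)]; z=q[:,2]
t=q[(z>.019)&(z<.031)&(q[:,0]>.48)&(q[:,0]<.66)&(abs(q[:,1]+.015)<.1)]
print('tray',len(t),cv2.minAreaRect((t[:,:2]*1000).astype(np.float32)))
k=q[(z>.04)&(z<.05)&(q[:,0]>.62)&(q[:,0]<.75)&(abs(q[:,1]+.015)<.12)]
print('deck',len(k),k.min(0),k.max(0))
for y0 in(.04,0,-.04,-.08):
    e=q[(z>.118)&(z<.13)&(abs(q[:,1]-y0)<.02)&(q[:,0]>.63)]
    if len(e): print(y0,len(e),e[:,1].mean(),e.min(0),e.max(0))
```

```text
[ 0.48620158 -0.01401369  0.03390988] [-8.79720932 -0.81036398 13.02774044] [-3.14115503  0.03814954  0.00620108]
tray 9952 ((555.53076171875, -14.902290344238281), (146.8495330810547, 127.20620727539062), 88.52173614501953)Traceback (most recent call last):
  File "<stdin>", line 11, in <module>
    return umr_minimum(a, axis, None, out, keepdims, initial, where)
ValueError: zero-size array to reduction operation minimum which has no identity
```

View pics/w4.png

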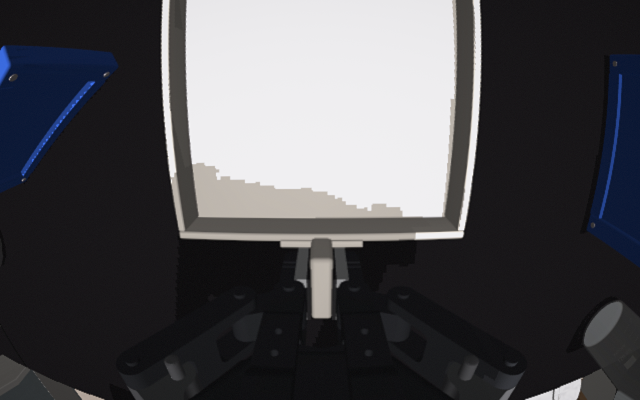

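The tray is gripped and square: yaw -0.026 against the rack's -0.025, centre y -0.0149 against an axis at about -0.0145. I'm pressing down with about 13 N, so I'll ease up slightly and slide in.

Emit:
apply_moves(steps=[{"fingers":-1,"translation":[0,0,0.2],"spin":0},{"fingers":-1,"translation":[0.6,0,0.3],"spin":0},{"fingers":-1,"translation":[1.3,-0.03,0.3],"spin":0},{"fingers":-1,"translation":[2,-0.05,0.3],"spin":0},{"fingers":-1,"translation":[2.8,-0.07,0.3],"spin":0},{"fingers":-1,"translation":[3.6,-0.09,0.3],"spin":0},{"fingers":-1,"translation":[3.6,-0.09,0.3],"spin":0}])

```text
t: 8.27
position: [0.5267, -0.0157, 0.0363]
tcp_rot: [3.141, -0.038, 0.004]
wrist_force: [-0.1, 0.7, -2.5]
grip_width: 0.107
grasp_force: 58.5
```

Emit:
apply_moves(steps=[{"fingers":-1,"translation":[0,0,-0.15],"spin":0},{"fingers":-1,"translation":[0.5,-0.01,-0.2],"spin":0},{"fingers":-1,"translation":[1.2,-0.03,-0.2],"spin":0},{"fingers":-1,"translation":[1.9,-0.05,-0.2],"spin":0},{"fingers":-1,"translation":[2.6,-0.07,-0.2],"spin":0},{"fingers":-1,"translation":[3.3,-0.08,-0.2],"spin":0},{"fingers":-1,"translation":[3.8,-0.09,-0.2],"spin":0},{"fingers":-1,"translation":[3.8,-0.09,-0.2],"spin":0}])

```text
t: 8.93
position: [0.5638, -0.0164, 0.0343]
tcp_rot: [3.141, -0.038, 0.003]
wrist_force: [-0.2, -0.7, -1.5]
grip_width: 0.103
grasp_force: 58.6
```

Emit:
apply_moves(steps=[{"fingers":-1,"translation":[0.3,0,-0.1],"spin":0},{"fingers":-1,"translation":[0.6,-0.01,-0.1],"spin":0},{"fingers":-1,"translation":[0.9,-0.02,-0.1],"spin":0},{"fingers":-1,"translation":[1.2,-0.02,-0.1],"spin":0},{"fingers":-1,"translation":[1.2,-0.02,-0.1],"spin":0}])

```text
t: 9.35
position: [0.5734, -0.0163, 0.0339]
tcp_rot: [-3.141, 0.038, 0.003]
wrist_force: [-5.5, 0.9, 7.0]
grip_width: 0.109
grasp_force: 60.1
```

Emit:
apply_moves(steps=[{"fingers":-1,"translation":[0.2,0,0.1],"spin":0},{"fingers":-1,"translation":[0.4,0,0.1],"spin":0},{"fingers":-1,"translation":[0.4,0,0.1],"spin":0},{"fingers":-1,"translation":[0.4,0,0.1],"spin":0}])

```text
t: 9.68
position: [0.5738, -0.0157, 0.0339]
tcp_rot: [-3.14, 0.037, 0.014]
wrist_force: [-13.1, 0.3, 9.0]
grip_width: 0.105
grasp_force: 60.5
```

Emit:
apply_moves(steps=[{"fingers":-1,"translation":[-0.2,0,0],"spin":0},{"fingers":-0.3,"translation":[-0.2,0,0],"spin":0},{"fingers":-0.3,"translation":[-0.2,0,0],"spin":0},{"fingers":-0.3,"translation":[-0.2,0,0],"spin":0},{"fingers":-0.3,"translation":[-0.2,0,0],"spin":0},{"fingers":-0.3,"translation":[-0.2,0,3],"spin":0},{"fingers":-0.3,"translation":[-1,0,6],"spin":0},{"fingers":-0.3,"translation":[-4,0,10],"spin":0},{"fingers":-0.3,"translation":[-8,0,13],"spin":0},{"fingers":-0.3,"translation":[-8,0,13],"spin":0}])

```text
t: 10.52
position: [0.4969, -0.0164, 0.1676]
tcp_rot: [3.14, -0.037, 0.004]
wrist_force: [-0.8, 0.6, -1.1]
grip_width: 0.354
grasp_force: 0.0
```

Emit:
apply_moves(steps=[{"fingers":-0.3,"translation":[-4,-4,4],"spin":0},{"fingers":-0.3,"translation":[-7,-7,7],"spin":0},{"fingers":-0.3,"translation":[-9,-10,8],"spin":0},{"fingers":-0.3,"translation":[-9,-13,8],"spin":0},{"fingers":-0.3,"translation":[-9,-17,8],"spin":0},{"fingers":-0.3,"translation":[-9,-21,8],"spin":0},{"fingers":-0.3,"translation":[-9,-24,8],"spin":0},{"fingers":-0.3,"translation":[-9,-27,8],"spin":0},{"fingers":-0.3,"translation":[-9,-27,8],"spin":0},{"fingers":-0.3,"translation":[-9,-27,8],"spin":0}])

```text
t: 11.35
position: [0.4079, -0.2879, 0.2439]
tcp_rot: [-3.141, 0.043, 0.0]
wrist_force: [0.5, 0.7, -0.5]
grip_width: 0.348
grasp_force: 0.0
```

Run:
```python
from h import *
s=get_state();print(s['t'],s['position'],s['wrist_force'],s['joint_vel'].round(2))
d=shot('top','top2'); panels(d)
P=cloud(d)[180:255,285:385].reshape(-1,3); z=P[:,2]
t=P[(z>.017)&(z<.031)&(P[:,0]>.57)&(P[:,0]<.66)]
print(cv2.minAreaRect((t[:,:2]*1000).astype(np.float32)))
c=d['color'][90:290,180:450,::-1]
cv2.imwrite('pics/c3.png',cv2.resize(c,None,fx=2.9,fy=2.9,interpolation=cv2.INTER_CUBIC))
```

```text
11.35 [ 0.40792149 -0.28793295  0.24393717] [ 0.50890979  0.72986851 -0.51280097] [ 0.04 -0.03  0.04  0.01  0.01  0.01]
0.0417 246 [0.6502 0.78  ] 0.0418 0.1244
0.0018 247 [0.6492 0.7781] 0.0017 0.1248
-0.0385 251 [0.6486 0.7784] -0.0381 0.1245
-0.078 256 [0.6472 0.7765] -0.0772 0.1244
((614.787109375, 0.9913330078125), (62.47120666503906, 221.0664520263672), 2.2376761436462402)
```

View pics/c3.png

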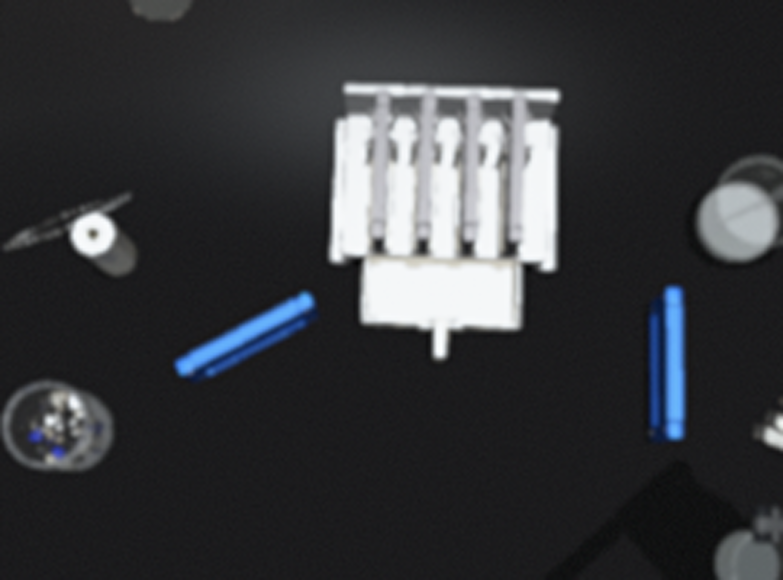

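The view shows all four panels flush (near ends at row ~240), with the tray square in the bay, its front edge running (362,322)–(520,327) parallel to the rack. The bystanders are where they were, so I'm handing in.

```bash
python3 -c "
from h import *
print(ticket.hand_in())"
```

```text
the job is handed in; nothing more can be done
None
```

I handed the job in at about 11 s: both panels are home against the back board, in line with the other two, and the tray is square in the bay against its stop; the second panel was pushed in by the gripper's linkage while I pushed the first, then confirmed with a direct push, and the jar, beaker and film roll were not touched.

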